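# Edge the dish off the bench and set it on the warmer

### The arm

A 6-joint arm with a two-finger parallel gripper is mounted at the origin on the work surface. World frame = base frame: x ahead of the robot, y to its left, z up, the work surface at z = 0. Lengths are in m, angles in rad, forces in N, time in s.
With the tool pointing down it reaches from about 0.35 to 1 m from the base axis. Payload 7.1 kg.
Tool frame: the origin (TCP) lies between the finger pads; the fingertips stand finger_overhang ahead of it and the grasp point (between the pads) lies 3 mm ahead of it (finger_overhang is the distance from the TCP to the fingertips, in m); z points along the fingers, y is the direction in which the jaws open and shut (so a half turn about z gives the same grasp; the last joint's range is limited). The gripper opens to 85 mm and grips with 20 to 120 N. Pads are 22 mm wide; open, the fingers measure 114 mm over their backs; the gripper's body (76 mm by 85 mm) begins 54 mm behind the grasp point. The pads swing forward as they close: fully open they stand 13 mm farther back than shut.
Start: joints at [1.252, 0.423, 1.63, -0, 1.089, -0.019], TCP at [0.185, 0.597, 0.253] pointing down, gripper open.
Joint ranges: [-3, 3], [-0.9, 2.11], [0.09, 2.58], [-1.31, 4.45], [0.11, 2.69], [-2.54, 2.54]. Speed limits (rad/s): [2.39, 2.39, 3.01, 3.14, 3.14, 3.14].

### API

Orientations are given as [roll, pitch, yaw] about the fixed x, y, z axes, in that order (R = Rz(yaw) Ry(pitch) Rx(roll)).
In Python, from station import * gives the robot as it stands.
- The arm moves only by the tool send_rows, never from a script. Its argument "series" is a list of rows, each a list of 7 numbers: the shift along the world's x, y, z in m, then the turn, a rotation vector about the world's x, y, z in degrees, then the opening, from 0 (shut) to 1 (fully open). A call has exactly 10 rows; each row shifts and turns the commanded pose from where the row before left it; what a row does not reach is not made up. A row lasts 1/10 s, in which the tool goes at most 50 mm and 8.59 degrees, less where a joint would pass 70% of its speed; a pose out of reach is approached as far as the arm can. A call is refused whole if a number of a shift passes 0.05 or a number of a turn 8.59, either way. A call with a gripper value outside its range is refused whole. The fingers move at their own pace and stop on an object; "squeeze" is the grip in N (left out, the last holds). Time passes only in rows, so rows that do not move let the fingers close, or fill a call up. It gives the time, the measured TCP pose, the force and the opening at its end, in the units of the state.
- read_state(): the state, without advancing time (a new reading comes with each control period).
- get_image(name): name is "scene" or "side" or "wrist"; returns the picture (420x560x3 uint8, blue, green, red); there is no depth.
- camera_params(name): a dict with "mtx" (3x3 intrinsics, pixels), "R" (3x3) and "t" (3): a world point X has camera coordinates R X + t. Camera axes: x right, y down, z forward; pixel columns grow to the right and rows downward; lengths in m; the calibration is good to about 2 mm. A picture is of the moment at which its call begins: read the wrist's pose just before it. camera_params takes no time and is no camera call; for the wrist camera it gives the pose at the moment of the call.
- job_done(): hands the job in, once; it reports no verdict.
Trained networks look in the newest picture that a camera, given by its name, has taken for a name from the list of things; names that differ only in an ending like _2 or _b are one class to them, and where a whole thing is asked for, a point or a joint stands for the part that bears it (a point fixed in the world has none). Each returns a list of dicts, best first, with "confidence" (0 to 1); they miss things now and then, are a little off and sometimes report something else, mostly with a low value. They report only what shows in the picture. A call takes as long as a camera call. They do not tell look-alikes from the thing itself.
- recognise(camera, target): "bbox" ([centre column, centre row, width, height] in pixels, round what is visible of it).
The state is a dict: "time_s": time; "joints": joint angles; "dq": joint speeds; "effort": joint torques, N m; "tool_pos": TCP position; "orientation": TCP orientation; "wrist_force": force on the tool from outside, world axes, zero at the start; "ft_torque": the same for the moment, N m; "grip_width": finger opening in m.
Only numpy, scipy, OpenCV 4.12 (cv2) and the standard library are available. Lean on these libraries where they do the work, as an engineer would, in place of code of your own. Each camera call takes 0.05 s, during which the arm holds its last target. There are 200 camera calls.

### The job

Slide the shallow dish over the bench towards you until its rim juts out about 40 mm past the front edge, still lying flat and at rest on the bench; then pinch the overhanging rim, lift the dish away level and set it down gently, centred and level, on the clay warmer, and let go. Keep the dish from tipping, and leave the cup, jar, brush, bowl and spoon where they are.

Things in the scene. Friction and masses are not known exactly. Their poses are not given: they have to be found in the camera images.
- bench_edge (a point): Middle of the top front edge of a low wooden bench (fixed; 320 mm deep, 920 wide) on the tiled ledge. Its flat top is 90 mm above the work surface; the front is open below the 35 mm top board. x points back over the bench, square to the edge; y along the edge; z up. Two lids hang on a rail along the left end, y = 0.44 m here, up to 210 mm above the top.
- dish_center (a point): White ceramic dish, round: 160 mm across the rim, 20 mm high, floor 5 mm thick, about 0.24 kg. Its wall, 4 mm thick, flares straight from the foot (radius 58 mm) to the rim (radius 80 mm), 42 degrees above level: on a flat surface no finger fits below it. Point: on its axis, 10 mm above its underside; z up. It slides when pushed; straight behind it the bench is free.
- warmer_top (a point): Centre of the flat top (100 mm across) of the clay warmer, a terracotta stand 60 mm high, 112 mm across at its foot, fixed on the bench to the left or right of the dish. z up. The dish's flat foot is wider than this top and stands on it with the rim free all round.
- press: Closed cast tortilla press on the bench at the other side of the dish, round, 176 mm across (220 mm along its x with the ears), 70 mm high, fixed. Origin at the centre of its underside.
- cup: Tin cup with a handle, 72 mm across, 75 mm high, at the back of the bench. Origin at the centre of its underside. Bystander.
- jar: Glass jar, 64 mm across, 85 mm high, at the back of the bench. Origin at the centre of its underside. Bystander.
- brush: Hard plastic comal brush, 183 mm long along its x, 34 mm wide, 28 mm high, lying on the ledge in front of the bench. Origin at its underside near mid-length. Bystander.
- bowl: Clay bowl, 120 mm across, 50 mm high, on the ledge in front of the bench, to the left. Origin at the centre of its underside. Bystander.
- spoon: Wooden spoon, 190 mm long, on the ledge in front of the bench, to the right. Bystander.
Mind the look-alikes: they are no part of the job. Leave any brown look-alike of the part that bears dish_center alone.

How it is judged:
On the way, in this order (a step that is already met when the one before it is completed fails the run):
1. the dish lies flat and still on the bench with its rim 20 to 65 mm past the front edge (x of dish_center in the frame of bench_edge between 0.015 and 0.06 m and z of dish_center in the frame of bench_edge below 0.014 m and angle between dish_center's own z axis and vertical below 0.06 rad and linear speed of dish below 0.02 m/s), for 0.2 s.
2. the dish is held in the fingers, at least 25 mm clear of the bench top, tilted less than 20 degrees (z of dish_center in the frame of bench_edge above 0.035 m and contact force between the fingers and dish above 0.5 N and angle between dish_center's own z axis and vertical below 0.35 rad and contact force between dish and bench below 0.5 N), for 0.2 s.
At the end, for the whole second after the job is handed in: The dish stands at rest on the clay warmer, its centre within 20 mm of the warmer's centre, level within 3.4 degrees, released; cup, jar, brush, bowl and spoon are within 30 mm of where they began, cup and jar upright (horizontal distance between dish_center and warmer_top below 0.02 m and z of dish_center in the frame of warmer_top between 0.006 and 0.014 m and angle between dish_center's own z axis and vertical below 0.06 rad and linear speed of dish below 0.02 m/s and contact force between dish and warmer above 0.5 N and distance of each of cup, jar, brush, bowl, spoon from where it was at the start of the episode below 0.03 m and angle between each of cup, jar's own z axis and vertical below 0.2 rad); the robot touches nothing.
It fails at once if the dish tips by more than 30 degrees (angle between dish_center's own z axis and vertical above 0.52 rad).
It fails at once if the dish is slammed or pressed on the warmer with more than 40 N (contact force between dish and warmer above 40 N).
It fails at once if the dish falls below the bench top (z of dish_center in the frame of bench_edge below -0.03 m).
It fails at once if cup, jar, brush, bowl or spoon is pushed more than 30 mm (distance of any of cup, jar, brush, bowl, spoon from where it was at the start of the episode above 0.03 m).
It also fails if it takes over 67 s, if anything falls off the work surface, if the arm or the gripper's body presses on something with over 40 N, if the wrist force passes 120 N, or if a joint passes its speed limit or range.

## Working session

There is one attempt and no reset: what is moved stays moved. The work goes in short steps, Python scripts to look and compute and a tool call to move; the robot and the scene stay as the last step left them, time stands still between calls to the robot, and variables do not carry over. Pictures are saved under pics/ and viewed, about 8 in all and at most 12, crops included, and the job is handed in when it is done.

Besides the shell and the picture viewer there is one more tool, called after "Emit:" in YAML: its name, and indented under it one key for each argument. send_rows: Moves the arm, as the interface text tells. Its arguments: {"type":"object","properties":{"series":{"type":"array","items":{"type":"array","items":{"type":"number"}}},"squeeze":{"type":"number"}},"required":["series"]}

```bash
mkdir -p pics; ls; python3 - <<'E'
from station import *
import cv2
s=read_state(); print(s)
for c in ("scene","side"):
    im=get_image(c); cv2.imwrite(f"pics/{c}0.png",im); p=camera_params(c); print(c,p)
    for t in ("bench_edge","dish_center","warmer_top","press","cup","jar","brush","bowl","spoon"):
        print(t,[( [round(v) for v in d["bbox"]],round(d["confidence"],2)) for d in recognise(c,t)])
print(read_state()["time_s"])
E
```

```text
pics
{'time_s': 0.0, 'joints': array([ 1.25200848e+00,  4.23886110e-01,  1.63069464e+00,  8.23110181e-07,
        1.08863450e+00, -1.89997613e-02]), 'dq': array([ 0.00026293,  0.00032398, -0.00036663, -0.00090149,  0.00022558,
       -0.00110463]), 'effort': array([-6.35050365e-04, -5.57375264e+01, -2.81736606e+01, -2.62506347e-05,
        7.49995321e-03, -1.99774712e-05]), 'tool_pos': array([0.18438334, 0.59663115, 0.25251559]), 'orientation': array([-3.13997036e+00, -3.15557513e-05,  2.84180416e+00]), 'wrist_force': array([-0.25028917, -0.79768997,  0.26294341]), 'ft_torque': array([ 0.0171492 , -0.04269938,  0.02889014]), 'grip_width': 0.08524890736336875}
scene {'mtx': array([[430.34625271,   0.        , 278.46781994],
       [  0.        , 430.34625271, 211.41990357],
       [  0.        ,   0.        ,   1.        ]]), 'R': array([[ 0.21620756,  0.97624313, -0.01426998],
       [ 0.7798032 , -0.18146011, -0.59914873],
       [-0.58750426,  0.11841271, -0.80051057]]), 't': array([-0.06873602, -0.40052459,  1.53333171])}
bench_edge [([328, 246, 431, 250], 0.96)]
dish_center [([23
[... 559 characters left out ...]
 -0.01586866],
       [-0.3138662 , -0.56313859, -0.76443635],
       [ 0.3505463 ,  0.67950868, -0.64450388]]), 't': array([-0.5440382 ,  0.24859843,  1.16669266])}
bench_edge [([333, 198, 283, 295], 0.56)]
dish_center [([300, 375, 77, 69], 0.79), ([285, 194, 58, 34], 0.76), ([336, 200, 285, 291], 0.66), ([221, 285, 62, 53], 0.65)]
warmer_top [([340, 254, 50, 51], 0.83)]
press [([236, 144, 71, 41], 0.85), ([334, 198, 283, 293], 0.66), ([236, 331, 76, 46], 0.45)]
cup [([359, 204, 38, 37], 0.89)]
jar [([292, 141, 21, 29], 0.93)]
brush [([333, 198, 283, 290], 0.37), ([341, 255, 48, 53], 0.3)]
bowl [([168, 179, 40, 31], 0.92), ([333, 198, 283, 294], 0.29)]
spoon [([235, 331, 76, 42], 0.92)]
1.0
```

```bash
python3 -c "
import cv2,numpy as np
a=cv2.imread('pics/scene0.png');b=cv2.imread('pics/side0.png')
cv2.imwrite('pics/s0.png',a)"
```

```text
(no output)
```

View pics/scene0.png

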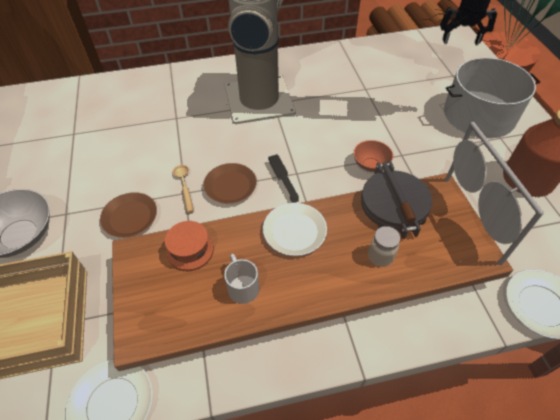

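View pics/side0.png

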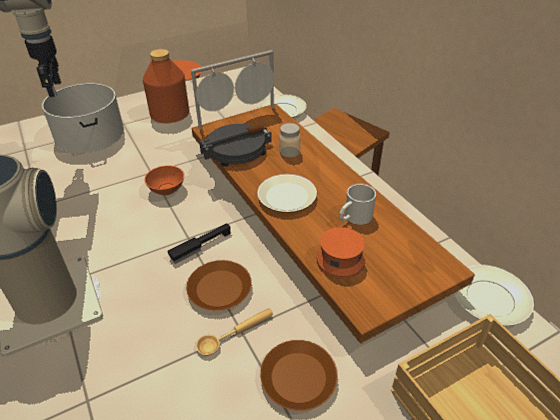

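The scene picture looks toward the robot: the dish on the bench is at (294,230), the warmer at (188,243) on the robot's right, and the press at (396,200) on its left. The look-alikes are two brown dishes on the ledge, (230,184) and (129,215), and two white plates off the bench, (112,400) and (540,300). Only the white dish on the bench fits the description. Next I'll rectify and measure.

```bash
cat > h.py <<'E'
import cv2,numpy as np
from station import *
def ray(c,uv,z,p=None):
    p=p or camera_params(c); uv=np.atleast_2d(uv).astype(float)
    d=np.c_[uv,np.ones(len(uv))]@np.linalg.inv(p["mtx"]).T@p["R"]; o=-p["R"].T@p["t"]
    return o+d*((z-o[2])/d[:,2])[:,None]
def proj(c,X,p=None):
    p=p or camera_params(c); q=(np.atleast_2d(X)@p["R"].T+p["t"])@p["mtx"].T; return q[:,:2]/q[:,2:]
def ortho(c,im,z,x0,y0,nx,ny,s):  # rows down = -x, cols right = -y ; s px/m
    x1,y1=x0+nx/s,y0+ny/s
    W=np.array([[x1,y1,z],[x1,y0,z],[x0,y0,z],[x0,y1,z]])
    H=cv2.getPerspectiveTransform(proj(c,W).astype(np.float32),np.float32([[0,0],[ny,0],[ny,nx],[0,nx]]))
    return cv2.warpPerspective(im,H,(ny,nx))
def circ(P):
    A=np.c_[2*P[:,:2],np.ones(len(P))]; s=np.linalg.lstsq(A,(P[:,:2]**2).sum(1),rcond=None)[0]
    return s[0],s[1],np.sqrt(s[2]+s[0]**2+s[1]**2)
def dish(c,im,z,box):
    u,v,w,h=box; hsv=cv2.cvtColor(im,cv2.COLOR_BGR2HSV); m=((hsv[...,1]<90)&(hsv[...,2]>110)).astype(np.uint8)
    k=np.zeros_like(m); k[v-h//2:v+h//2,u-w//2:u+w//2]=1; m*=k
    C=max(cv2.findContours(m,0,cv2.CHAIN_APPROX_NONE)[0],key=cv2.contourArea)
    return circ(ray(c,cv2.convexHull(C)[:,0],z))
E
python3 - <<'E'
from h import *
a=cv2.imread('pics/scene0.png');b=cv2.imread('pics/side0.png')
print(dish("scene",a,.11,(295,230,76,64)),dish("side",b,.11,(286,194,70,46)))
for c,uv,z in (("scene",(188,238),.15),("side",(343,245),.15),("scene",(396,200),.1),("scene",(242,280),.12),("scene",(384,245),.12),("scene",(284,178),0.01),("scene",(371,155),.02),("scene",(184,190),.005)):print(c,uv,ray(c,uv,z)[0])
c=ray("scene",(294,230),.1)[0]
o=[ortho(q,i,.09,c[0]-.25,c[1]-.5,300,780,780) for q,i in(("scene",a),("side",b))]
print(c[0]-.25,c[1]-.5)
cv2.imwrite('pics/o.png',np.vstack(o))
E
```

```text
(np.float64(0.6180930252224275), np.float64(-0.029482906226697636), np.float64(0.0989889214897381)) (np.float64(0.6429298152962695), np.float64(-0.02501801502693518), np.float64(0.080007251461782))
scene (188, 238) [ 0.64185377 -0.28539621  0.15      ]
side (343, 245) [ 0.63691376 -0.29618954  0.15      ]
scene (396, 200) [0.61064085 0.25115367 0.1       ]
scene (242, 280) [ 0.76169859 -0.18058839  0.12      ]
scene (384, 245) [0.74563617 0.16286622 0.12      ]
scene (284, 178) [0.39251775 0.00067433 0.01      ]
scene (371, 155) [0.37055007 0.28223889 0.02      ]
scene (184, 190) [ 0.36645243 -0.29820734  0.005     ]
0.39264117574179536 -0.5308193344366465
```

View pics/o.png

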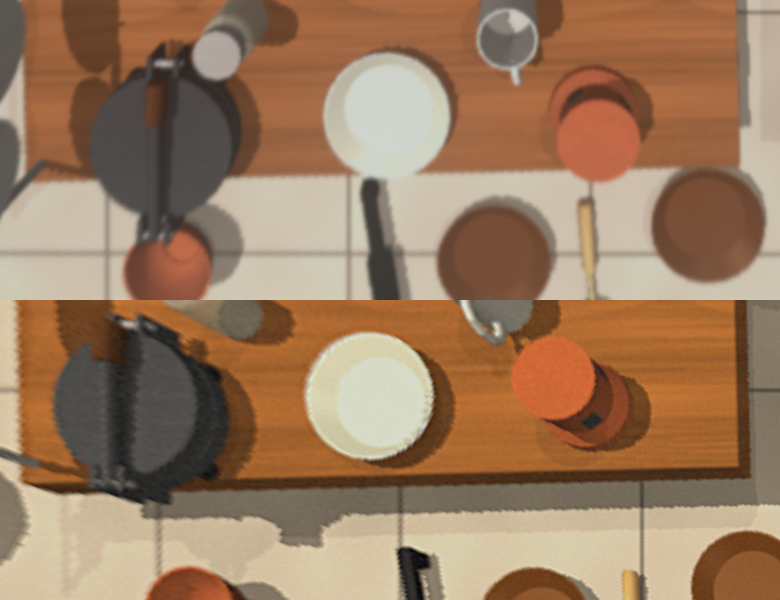

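The rectified views (scene on top, side below) show the dish centred near (387,116), with the white tile in front merging into the scene mask. The warmer top is at (598,140) and the bench front edge runs from (25,181) to (738,166). I'll refine these numerically.

```bash
python3 - <<'E'
from h import *
import station; print([n for n in dir(station) if n[0]!='_'], getattr(station,'finger_overhang',None))
a=cv2.imread('pics/scene0.png');b=cv2.imread('pics/side0.png')
# warmer top by outline fit (gradient along predicted circle); same for dish rim
from scipy.optimize import minimize
G={}
for c,i in (("scene",a),("side",b)):
    l=cv2.GaussianBlur(cv2.cvtColor(i,cv2.COLOR_BGR2LAB).astype(np.float32),(0,0),1)
    G[c]=np.sqrt(sum(cv2.Sobel(l[...,k],cv2.CV_32F,1,0)**2+cv2.Sobel(l[...,k],cv2.CV_32F,0,1)**2 for k in range(3)))
    G[c]=np.minimum(G[c],150)
t=np.linspace(0,2*np.pi,120,endpoint=False)
def score(x,y,z,r,cams):
    X=np.c_[x+r*np.cos(t),y+r*np.sin(t),0*t+z]; s=0
    for c in cams:
        q=proj(c,X).astype(np.float32); s+=cv2.remap(G[c],q[:,:1],q[:,1:],1).mean()
    return s
for n,x,y,z,r in (("dish",.643,-.025,.11,.08),("warm",.64,-.289,.15,.05)):
    for cams in (("scene",),("side",),("scene","side")):
        print(n,cams,max((score(x+i,y+j,z,r,cams),round(x+i,3),round(y+j,3)) for i in np.arange(-.02,.0201,.001) for j in np.arange(-.02,.0201,.001)))
# bench edge
for c in("scene","side"):
  best=[]
  for x in np.arange(.53,.58,.001):
    for w in np.arange(-.01,.05,.002):
      for rng in [(-.45,-.12)]:
        y=np.linspace(*rng,150); X=np.c_[x-w*(y),y,0*y+.09]
        q=proj(c,X).astype(np.float32); best.append((float(cv2.remap(G[c],q[:,:1],q[:,1:],1).mean()),round(x,3),round(w,3)))
  print(c,sorted(best)[-6:])
E
```

```text
['Unreachable', 'camera_params', 'finger_overhang', 'get_image', 'job_done', 'read_state', 'recognise'] 0.022
dish ('scene',) (np.float32(138.3729), np.float64(0.643), np.float64(-0.03))Traceback (most recent call last):
  File "<stdin>", line 19, in <module>
  File "<stdin>", line 19, in <genexpr>
  File "<stdin>", line 15, in score
  File "h.py", line 8, in proj
    p=p or camera_params(c); q=(np.atleast_2d(X)@p["R"].T+p["t"])@p["mtx"].T; return q[:,:2]/q[:,2:]
           ~~~~~~~~~~~~~^^^
ValueError: time passes only in moves, steps and waits
```

```bash
sed -i 's/^import cv2,numpy as np/import cv2,numpy as np,functools/; s/^from station import \*/from station import *\ncp=functools.lru_cache(camera_params)/; s/p or camera_params(c)/p or cp(c)/' h.py
cat > edge.py <<'E'
from h import *
t=np.linspace(0,2*np.pi,120,endpoint=False)
def grad(i):
    l=cv2.GaussianBlur(cv2.cvtColor(i,cv2.COLOR_BGR2LAB).astype(np.float32),(0,0),1)
    return np.minimum(np.sqrt(sum(cv2.Sobel(l[...,k],cv2.CV_32F,1,0)**2+cv2.Sobel(l[...,k],cv2.CV_32F,0,1)**2 for k in range(3))),150)
def score(G,X):
    s=0
    for c in G:
        q=proj(c,X).astype(np.float32); s+=cv2.remap(G[c],q[:,:1],q[:,1:],1).mean()
    return float(s)
def fitc(G,x,y,z,r,d=.02):
    R=np.arange(-d,d+.0005,.001)
    return max((round(score(G,np.c_[x+i+r*np.cos(t),y+j+r*np.sin(t),0*t+z]),1),round(x+i,3),round(y+j,3)) for i in R for j in R)
E
python3 - <<'E'
from edge import *
G={c:grad(cv2.imread(f'pics/{c}0.png')) for c in("scene","side")}
for n,x,y,z,r in (("dish",.643,-.025,.11,.08),("warm",.64,-.289,.15,.05)):
    for cams in (("scene",),("side",),("scene","side")):
        print(n,cams,fitc({c:G[c] for c in cams},x,y,z,r))
y=np.linspace(-.45,-.12,150)
for c in G:
  print(c,sorted((score({c:G[c]},np.c_[x-w*y,y,0*y+.09]),round(x,3),round(w,3)) for x in np.arange(.53,.58,.001) for w in np.arange(-.01,.05,.002))[-5:])
E
```

```text
dish ('scene',) (138.4, np.float64(0.643), np.float64(-0.03))
dish ('side',) (150.0, np.float64(0.643), np.float64(-0.024))
dish ('scene', 'side') (284.9, np.float64(0.642), np.float64(-0.028))
warm ('scene',) (116.7, np.float64(0.639), np.float64(-0.29))
warm ('side',) (101.6, np.float64(0.641), np.float64(-0.287))
warm ('scene', 'side') (210.2, np.float64(0.64), np.float64(-0.289))
scene [(110.96149444580078, np.float64(0.553), np.float64(0.022)), (111.07546997070312, np.float64(0.555), np.float64(0.014)), (111.07637786865234, np.float64(0.554), np.float64(0.016)), (111.12989807128906, np.float64(0.554), np.float64(0.018)), (111.13887023925781, np.float64(0.553), np.float64(0.02))]
side [(149.19081115722656, np.float64(0.554), np.float64(0.022)), (149.48300170898438, np.float64(0.553), np.float64(0.022)), (149.55679321289062, np.float64(0.552), np.float64(0.026)), (149.59408569335938, np.float64(0.554), np.float64(0.02)), (149.65480041503906, np.float64(0.553), np.float64(0.024))]
```

Emit:
send_rows:
  series:
    - [0.028, -0.031, 0.002, 0, 0, 1.83, 1]
    - [0.028, -0.031, 0.002, 0, 0, 1.83, 1]
    - [0.028, -0.031, 0.002, 0, 0, 1.83, 1]
    - [0.028, -0.031, 0.002, 0, 0, 1.83, 1]
    - [0.028, -0.031, 0.002, 0, 0, 1.83, 1]
    - [0.028, -0.031, 0.002, 0, 0, 1.83, 1]
    - [0.028, -0.031, 0.002, 0, 0, 1.83, 1]
    - [0.028, -0.031, 0.002, 0, 0, 1.83, 1]
    - [0.028, -0.031, 0.002, 0, 0, 1.83, 1]
    - [0.028, -0.031, 0.002, 0, 0, 1.83, 1]
  squeeze: 60

```text
time_s: 2.0
tool_pos: [0.4656, 0.2857, 0.2736]
orientation: [3.141, 0.0, -3.121]
wrist_force: [0.3, 0.6, -0.0]
grip_width: 0.0854
```

Emit:
send_rows:
  series:
    - [0.029, -0.031, 0, 0, 0, 0, 1]
    - [0.029, -0.031, 0, 0, 0, 0, 1]
    - [0.029, -0.031, 0, 0, 0, 0, 1]
    - [0.029, -0.031, 0, 0, 0, 0, 1]
    - [0.029, -0.031, 0, 0, 0, 0, 1]
    - [0.029, -0.031, 0, 0, 0, 0, 1]
    - [0.029, -0.031, 0, 0, 0, 0, 1]
    - [0.029, -0.031, 0, 0, 0, 0, 1]
    - [0.029, -0.031, 0, 0, 0, 0, 1]
    - [0.029, -0.031, 0, 0, 0, 0, 1]

```text
time_s: 3.0
tool_pos: [0.7555, -0.0244, 0.2732]
orientation: [3.142, -0.0, -3.122]
wrist_force: [0.2, -0.3, -1.0]
grip_width: 0.0854
```

Emit:
send_rows:
  series:
    - [0, -0.002, -0.03, 0, 0, 0, 1]
    - [0, 0, -0.03, 0, 0, 0, 1]
    - [0, 0, -0.03, 0, 0, 0, 1]
    - [0, 0, -0.03, 0, 0, 0, 1]
    - [0, 0, -0.02, 0, 0, 0, 1]
    - [0, 0, -0.008, 0, 0, 0, 1]
    - [0, 0, -0.006, 0, 0, 0, 1]
    - [0, 0, -0.004, 0, 0, 0, 1]
    - [0, 0, 0, 0, 0, 0, 1]
    - [0, 0, 0, 0, 0, 0, 1]

```text
time_s: 4.0
tool_pos: [0.7551, -0.0249, 0.1165]
orientation: [-3.141, 0.002, -3.122]
wrist_force: [0.7, -0.3, 0.1]
grip_width: 0.0853
```

```bash
python3 - <<'E'
from h import *
im=get_image("side"); s=read_state(); print(s["tool_pos"],s["wrist_force"])
u,v=proj("side",[.7,-.03,.12])[0]; u,v=int(u),int(v); print(u,v)
cv2.imwrite("pics/side1.png",im); cv2.imwrite("pics/c1.png",cv2.resize(im[v-75:v+75,u-100:u+100],None,fx=4,fy=4,interpolation=2))
E
```

```text
[ 0.75514956 -0.02490297  0.11650378] [0.10210466 0.18476529 1.11415527]
305 183
```

View pics/c1.png

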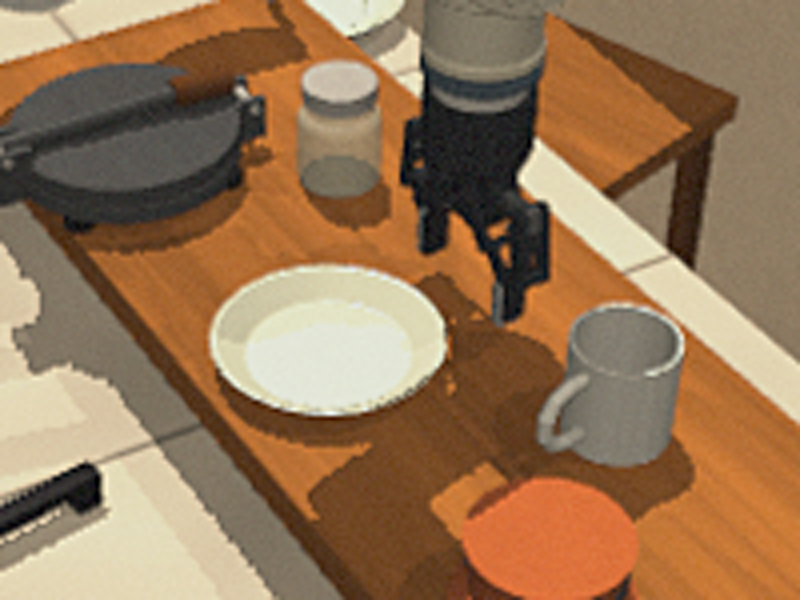

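The crop shows the dish clear of the gripper. The two fingertips are at (505,318) and (432,250), above the bench behind the dish, and the cup is clear. I'll work out the tip height.

```bash
python3 - <<'E'
from h import *
for z in (.09,.095,.1,.105,.11): print(z,ray("side",[331.2,187.5],z)[0],ray("side",[313,170.5],z)[0],proj("side",[[.755,-.07,z],[.755,.02,z]]).round(1).tolist())
E
```

```text
0.09 [ 0.77175525 -0.04824106  0.09      ] [0.76909783 0.0437106  0.09      ] [[330.4, 193.7], [313.1, 176.3]]
0.095 [ 0.76806365 -0.05334207  0.095     ] [0.76542198 0.03806442 0.095     ] [[330.5, 192.3], [313.2, 174.9]]
0.1 [ 0.76437205 -0.05844308  0.1       ] [0.76174614 0.03241825 0.1       ] [[330.6, 190.9], [313.3, 173.5]]
0.105 [ 0.76068045 -0.06354409  0.105     ] [0.75807029 0.02677208 0.105     ] [[330.7, 189.4], [313.3, 172.1]]
0.11 [ 0.75698884 -0.0686451   0.11      ] [0.75439445 0.02112591 0.11      ] [[330.9, 188.0], [313.4, 170.6]]
```

Emit:
send_rows:
  series:
    - [0, -0.002, -0.006, 0, 0, 0, 1]
    - [0, 0, -0.005, 0, 0, 0, 1]
    - [-0.01, 0, 0, 0, 0, 0, 1]
    - [-0.01, 0, 0, 0, 0, 0, 1]
    - [-0.008, 0, 0, 0, 0, 0, 1]
    - [-0.005, 0, 0, 0, 0, 0, 1]
    - [-0.005, 0, 0, 0, 0, 0, 1]
    - [-0.005, 0, 0, 0, 0, 0, 1]
    - [-0.005, 0, 0, 0, 0, 0, 1]
    - [-0.005, 0, 0, 0, 0, 0, 1]

```text
time_s: 5.05
tool_pos: [0.7015, -0.0269, 0.1045]
orientation: [-3.141, 0.001, -3.122]
wrist_force: [1.2, 0.2, 0.7]
grip_width: 0.0855
```

Emit:
send_rows:
  series:
    - [-0.004, 0, 0, 0, 0, 0, 1]
    - [-0.004, 0, 0, 0, 0, 0, 1]
    - [-0.004, 0, 0, 0, 0, 0, 1]
    - [0, 0, 0, 0, 0, 0, 1]
    - [0, 0, 0, 0, 0, 0, 1]
    - [0, 0, 0, 0, 0, 0, 1]
    - [0, 0, 0, 0, 0, 0, 1]
    - [0, 0, 0, 0, 0, 0, 1]
    - [0, 0, 0, 0, 0, 0, 1]
    - [0, 0, 0, 0, 0, 0, 1]

```text
time_s: 6.05
tool_pos: [0.6895, -0.0269, 0.1043]
orientation: [-3.142, -0.0, -3.122]
wrist_force: [0.6, -1.5, -0.6]
grip_width: 0.0855
```

```bash
cat > look.py <<'E'
import sys
from edge import *
n,x,y,z=sys.argv[1],*map(float,sys.argv[2:5]); I={c:get_image(c) for c in("scene","side")}
for c in I: cv2.imwrite(f"pics/{c}{n}.png",I[c])
G={c:grad(I[c]) for c in I}
print(fitc({"scene":G["scene"]},x,y,z,.08,.03),fitc({"side":G["side"]},x,y,z,.08,.03),fitc(G,x,y,z,.08,.03)); s=read_state(); print(s["tool_pos"],s["wrist_force"],s["orientation"],s["time_s"],s["joints"])
E
python3 look.py 2 .61 -.027 .11
```

```text
(85.9, np.float64(0.612), np.float64(-0.031)) (146.9, np.float64(0.612), np.float64(-0.026)) (225.9, np.float64(0.611), np.float64(-0.029))
[ 0.68951248 -0.02690641  0.10428572] [-0.13948344 -0.39860108  0.5846488 ] [-3.14159221e+00 -1.13494351e-04 -3.12198350e+00] 6.15 [-5.62452174e-02  6.91534522e-01  1.55224933e+00 -1.15639790e-05
  8.97921932e-01 -1.64664349e+00]
```

Emit:
send_rows:
  series:
    - [-0.004, 0, 0, 0, 0, 0, 1]
    - [-0.004, 0, 0, 0, 0, 0, 1]
    - [-0.004, 0, 0, 0, 0, 0, 1]
    - [-0.004, 0, 0, 0, 0, 0, 1]
    - [-0.001, 0, 0, 0, 0, 0, 1]
    - [0, 0, 0, 0, 0, 0, 1]
    - [0.005, 0, 0, 0, 0, 0, 1]
    - [0.01, 0, 0, 0, 0, 0, 1]
    - [0.02, 0, 0.005, 0, 0, 0, 1]
    - [0.01, 0, 0.03, 0, 0, 0, 1]

```text
time_s: 7.15
tool_pos: [0.7172, -0.0268, 0.1361]
orientation: [3.141, -0.006, -3.122]
wrist_force: [-0.6, 0.1, -0.4]
grip_width: 0.0854
```

Emit:
send_rows:
  series:
    - [0, 0, 0.04, 0, 0, 0, 1]
    - [0, 0, 0.04, 0, 0, 0, 1]
    - [0, 0, 0.02, 0, 0, 0, 1]
    - [-0.03, 0, 0.02, 0, 0, 0, 1]
    - [-0.04, 0, 0.01, 0, 0, 0, 1]
    - [-0.04, 0, 0, 0, 0, 0, 1]
    - [-0.04, 0, 0, 0, 0, 0, 1]
    - [-0.04, 0, 0, 0, 0, 0, 1]
    - [-0.04, 0, 0, 0, 0, 0, 1]
    - [-0.04, 0, 0, 0, 0, 0, 1]

```text
time_s: 8.15
tool_pos: [0.4468, -0.0269, 0.2696]
orientation: [-3.141, 0.001, -3.122]
wrist_force: [-0.2, 0.1, 0.2]
grip_width: 0.0857
```

```bash
python3 look.py 3 .594 -.027 .11; python3 -c "
import cv2
a=cv2.imread('pics/side3.png');cv2.imwrite('pics/c3.png',a)"
```

```text
(114.4, np.float64(0.594), np.float64(-0.031)) (150.0, np.float64(0.596), np.float64(-0.025)) (261.8, np.float64(0.594), np.float64(-0.029))
[ 0.44333817 -0.02668916  0.26898067] [-0.00681417  0.30818031 -0.01041934] [ 3.14127685 -0.00371337 -3.1221835 ] 8.25 [-8.68741964e-02  1.33134497e-01  1.99577995e+00 -9.39829849e-05
  1.01640413e+00 -1.67702946e+00]
```

View pics/c3.png

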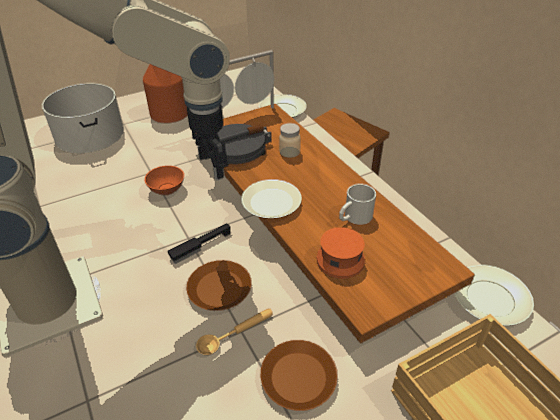

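The side view shows the dish flat at (271,200), hanging over the front edge, with everything else in place. Both fits put its centre at (0.595,-0.028), so it overhangs by about 40 mm. Next I'll estimate the kinematics to check the pinch pose can be reached.

```bash
cat > kin.py <<'E'
import numpy as np
from scipy.optimize import least_squares
D=[(.423886,1.630695,1.0886,.6245,.2525),(.691535,1.552249,.89792,.690,.10429),(.133134,1.99578,1.0164,.4441,.26898)]
def fk(p,q2,q3,q5,L=0):
    r0,a2,a3,b3,h,d=p; s=q2+q3; t=s+q5
    return r0+a2*np.sin(q2)+a3*np.sin(s)+b3*np.cos(s)+d*np.sin(t), h+a2*np.cos(q2)+a3*np.cos(s)-b3*np.sin(s)+d*np.cos(t)
def res(p): return np.r_[[v-w for a,b,c,r,z in D for v,w in zip(fk(p,a,b,c),(r,z))], .02*(np.array(p)-[0,.43,.42,0,.3,.25])]
p=least_squares(res,[0,.43,.42,0,.3,.25]).x
if __name__=="__main__":
    print(p.round(3),res(p)[:6].round(4))
    for d in (.2,.25,.3):
      pp=np.array(p); pp[4]+=d-p[5]; pp[5]=d
      for r,z in ((.516,.112),(.45,.2),(.59,.172)):
       for tilt in (42,50,60):
        T=np.pi/2+np.radians(tilt)
        f=lambda q:np.subtract(fk(pp,q[0],q[1],T-q[0]-q[1]),(r,z))
        s=least_squares(f,[.3,1.9]); print(d,r,tilt,s.x.round(2),round(T-s.x.sum(),2),round(s.cost,5))
E
python3 kin.py
```

```text
[0.    0.562 0.483 0.075 0.291 0.26 ] [-0.0003  0.      0.0001  0.0001  0.0002 -0.0001]
0.2 0.516 42 [0.5  2.29] -0.48 0.0
0.2 0.516 50 [0.46 2.24] -0.26 0.0
0.2 0.516 60 [0.44 2.18] 0.0 0.0
0.2 0.45 42 [0.19 2.39] -0.28 0.0
0.2 0.45 50 [0.17 2.34] -0.06 0.0
0.2 0.45 60 [0.16 2.27] 0.19 0.0
0.2 0.59 42 [0.42 2.12] -0.23 0.0
0.2 0.59 50 [0.4  2.07] -0.02 0.0
0.2 0.59 60 [0.39 2.  ] 0.22 0.0
0.25 0.516 42 [0.53 2.36] -0.59 0.0
0.25 0.516 50 [0.47 2.31] -0.34 0.0
0.25 0.516 60 [0.43 2.23] -0.04 0.0
0.25 0.45 42 [0.2  2.47] -0.37 0.0
0.25 0.45 50 [0.15 2.41] -0.12 0.0
0.25 0.45 60 [0.14 2.32] 0.16 0.0
0.25 0.59 42 [0.42 2.2 ] -0.31 0.0
0.25 0.59 50 [0.39 2.14] -0.08 0.0
0.25 0.59 60 [0.38 2.06] 0.19 0.0
0.3 0.516 42 [0.58 2.44] -0.71 0.0
0.3 0.516 50 [0.49 2.38] -0.42 0.0
0.3 0.516 60 [0.43 2.29] -0.1 0.0
0.3 0.45 42 [0.22 2.55] -0.47 0.0
0.3 0.45 50 [0.15 2.48] -0.18 0.0
0.3 0.45 60 [0.12 2.37] 0.13 0.0
0.3 0.59 42 [0.43 2.28] -0.41 0.0
0.3 0.59 50 [0.38 2.21] -0.15 0.0
0.3 0.59 60 [0.36 2.11] 0.15 0.0
```

The pinch (tool axis 42° below level, along the wall) needs the wrist flipped, J4≈π. I'll plan the flip as a joint path with the tool swinging round the forearm, and test the model on the way.

```bash
cat > plan.py <<'E'
from kin import p
import numpy as np
from scipy.optimize import least_squares
from scipy.spatial.transform import Rotation as Ro
r0,a2,a3,b3,h,d=p
LO=np.array([-3,-.9,.09,-1.31,.11,-2.54]);HI=np.array([3,2.11,2.58,4.45,2.69,2.54])
def FK(q,S4=1):
    s=q[1]+q[2]
    R=Ro.from_euler('z',q[0])*Ro.from_euler('y',s)*Ro.from_euler('z',S4*q[3])*Ro.from_euler('y',q[4])*Ro.from_euler('z',q[5]+np.pi/2)
    c=np.array([r0+a2*np.sin(q[1])+a3*np.sin(s)+b3*np.cos(s),0,h+a2*np.cos(q[1])+a3*np.cos(s)-b3*np.sin(s)])
    return Ro.from_euler('z',q[0]).apply(c)+d*R.as_matrix()[:,2],R
def IK(X,R,q0):
    f=lambda q:(lambda P:np.r_[P[0]-X,.3*(P[1]*R.inv()).as_rotvec()])(FK(q))
    s=least_squares(f,np.clip(q0,LO+.01,HI-.01),bounds=(LO,HI)); return s.x,s.cost
def pinchR(az,pitch=42,flip=True): # tool z = outward along az, pitched down
    e=np.radians(pitch); z=np.array([np.cos(az)*np.cos(e),np.sin(az)*np.cos(e),-np.sin(e)])
    x=np.array([np.sin(az),-np.cos(az),0])*(1 if flip else -1); return Ro.from_matrix(np.c_[x,np.cross(z,x),z])
def rows(q):
    P=[FK(k) for k in q]
    for A,B in zip(P,P[1:]): print(str([*[round(float(v),3) for v in B[0]-A[0]],*[round(float(v),1) for v in np.degrees((B[1]*A[1].inv()).as_rotvec())],1])+",")
E
python3 - <<'E'
from plan import *
from station import read_state
s=read_state(); q=s["joints"]; P=FK(q); print("model",P[0].round(4),P[1].as_euler('xyz').round(3),s["tool_pos"],s["orientation"])
for b in (0,.03,.05):
  X=np.array([.5155,-.028,.112])-b*np.array([.743,0,-.669]); print(b,X,*[v.round(3) for v in IK(X,pinchR(0),[-.05,.5,2.35,3.1,.5,0])])
print(IK(np.array([.64,-.289,.172])-.0795*np.array([.911,-.411,0]),pinchR(-.424),[-.42,.5,2.2,3.1,.4,0]))
q1=np.array([-.08,.25,2.0,0.05,.75,-1.6]); 
Q=[np.array(q)+(q1-q)*k/5 for k in range(6)]
Q+=[q1+(np.array([-.08,.25,2.1,.7,.75,-1.6])-q1)*k/5 for k in range(1,6)]
rows(Q); print(FK(Q[-1])[0])
E
```

```text
model [ 0.4426 -0.0386  0.2689] [ 3.141 -0.004 -3.122] [ 0.44333817 -0.02668916  0.26898067] [ 3.14127685 -0.00371337 -3.1221835 ]
0 [ 0.5155 -0.028   0.112 ] [-0.087  0.538  2.378  3.03   0.613  0.034] 0.0
0.03 [ 0.49321 -0.028    0.13207] [-0.093  0.467  2.423  3.017  0.588  0.042] 0.0
0.05 [ 0.47835 -0.028    0.14545] [-0.098  0.417  2.451  3.006  0.566  0.049] 0.0
(array([-4.24284091e-01,  4.46448669e-01,  2.15012098e+00,  3.14086105e+00,
        2.92735092e-01,  5.10388727e-04]), np.float64(1.613579077792495e-20))
[0.013, 0.002, -0.011, 0.3, -1.7, -1.1, 1],
[0.013, 0.002, -0.011, 0.3, -1.7, -1.2, 1],
[0.012, 0.001, -0.01, 0.3, -1.7, -1.2, 1],
[0.012, 0.001, -0.01, 0.3, -1.7, -1.2, 1],
[0.012, 0.001, -0.01, 0.3, -1.7, -1.3, 1],
[-0.009, 0.024, -0.005, 5.8, 0.7, -4.7, 1],
[-0.007, 0.023, -0.003, 5.7, 0.7, -4.9, 1],
[-0.005, 0.022, -0.001, 5.6, 0.7, -5.0, 1],
[-0.003, 0.02, 0.001, 5.5, 0.7, -5.1, 1],
[-0.002, 0.019, 0.003, 5.4, 0.7, -5.2, 1],
[0.47839469 0.07613487 0.21276972]
```

Emit:
send_rows:
  series:
    - [0.013, 0.002, -0.005, 0.3, -1.7, -1.1, 1]
    - [0.013, 0.002, -0.005, 0.3, -1.7, -1.2, 1]
    - [0.012, 0.001, -0.005, 0.3, -1.7, -1.2, 1]
    - [0.012, 0.001, -0.005, 0.3, -1.7, -1.2, 1]
    - [0.012, 0.001, -0.005, 0.3, -1.7, -1.3, 1]
    - [-0.009, 0.024, -0.005, 5.8, 0.7, -4.7, 1]
    - [-0.007, 0.023, -0.003, 5.7, 0.7, -4.9, 1]
    - [-0.005, 0.022, -0.001, 5.6, 0.7, -5.0, 1]
    - [0, 0, 0, 0, 0, 0, 1]
    - [0, 0, 0, 0, 0, 0, 1]

```text
time_s: 9.25
tool_pos: [0.4897, 0.0484, 0.2355]
orientation: [2.83, 0.046, 2.772]
wrist_force: [0.5, -0.3, 0.5]
grip_width: 0.0854
```

```bash
sed -i 's/np.sin(s)+b3\*np.cos(s),0,h/np.sin(s)+b3*np.cos(s),.012,h/' plan.py; python3 - <<'E'
from plan import *
from station import read_state
s=read_state(); q=s["joints"]; P=FK(q); print(q.round(3),"model",P[0].round(4),P[1].as_euler('xyz').round(3),s["tool_pos"],s["orientation"])
E
```

```text
[-0.087  0.209  2.034  0.402  0.807 -1.562] model [0.4874 0.0433 0.2344] [2.83  0.046 2.772] [0.4897049  0.04843793 0.23550139] [2.82970309 0.04616741 2.77227546]
```

```bash
python3 - <<'E'
import plan
from plan import *
from station import read_state
s=read_state(); q=s["joints"]
def f(v):
    plan.d,plan.h=v; return FK(q)[0]-s["tool_pos"]
# keep h-d fixed from tool-down data
k=h-d
t=least_squares(lambda v:f([v[0],v[0]+k]),[d]); print(t.x,t.fun); plan.d=t.x[0];plan.h=k+t.x[0]
open('plan.py','a').write(f"d={plan.d:.4f};h={plan.h:.4f}\n")
G=np.array([.5155,-.028,.112])
g=IK(G-.05*np.array([.743,0,-.669]),pinchR(0),[-.05,.4,2.45,3.0,.5,0]); g0=IK(G,pinchR(0),g[0]); print(g,g0,FK(g[0])[0])
mid=np.array([-.1,.25,2.15,1.6,.75,-.8])
def path(A,B,n): return [A+(B-A)*k/n for k in range(n+1)]
Q=path(np.array(q),mid,14)+path(mid,g[0],16)[1:]
print(np.array([FK(k)[0] for k in Q])[::3].round(3)); rows(Q)
E
```

```text
[0.27804794] [ 0.00042322 -0.00020637 -0.00017118]
(array([-0.14662938,  0.43335497,  2.47988977,  2.9516099 ,  0.61255685,
        0.05755474]), np.float64(6.817742145619379e-29)) (array([-0.12910816,  0.5544901 ,  2.40565988,  2.9845182 ,  0.65814226,
        0.03799296]), np.float64(5.512961369102102e-19)) [ 0.47835 -0.028    0.14545]
[[ 0.49   0.048  0.235]
 [ 0.498  0.089  0.242]
 [ 0.512  0.121  0.255]
 [ 0.531  0.141  0.272]
 [ 0.554  0.148  0.289]
 [ 0.571  0.141  0.295]
 [ 0.572  0.119  0.275]
 [ 0.567  0.089  0.248]
 [ 0.551  0.052  0.216]
 [ 0.522  0.012  0.181]
 [ 0.478 -0.028  0.145]]
[0.002, 0.015, 0.001, 4.3, 1.0, -6.1, 1],
[0.003, 0.014, 0.002, 4.3, 1.2, -6.1, 1],
[0.003, 0.013, 0.003, 4.3, 1.4, -6.1, 1],
[0.004, 0.012, 0.004, 4.3, 1.5, -6.1, 1],
[0.005, 0.01, 0.004, 4.4, 1.7, -6.0, 1],
[0.005, 0.009, 0.005, 4.4, 1.8, -6.0, 1],
[0.006, 0.008, 0.005, 4.4, 1.9, -5.9, 1],
[0.006, 0.007, 0.006, 4.5, 2.0, -5.9, 1],
[0.007, 0.005, 0.006, 4.6, 2.1, -5.8, 1],
[0.007, 0.004, 0.006, 4.6, 2.2, -5.8, 1],
[0.008, 0.002, 0.006, 4.7, 2.2, -5.7, 1],
[0.008, 0.001, 0.006, 4.8, 2.3, -5.6, 1],
[0.008, -0.0, 0.006, 4.9, 2.3, -5.6, 1],
[0.008, -0.002, 0.005, 4.9, 2.3, -5.5, 1],
[0.001, -0.005, -0.006, 4.8, 3.5, -5.7, 1],
[0.001, -0.006, -0.006, 4.8, 3.5, -5.7, 1],
[0.001, -0.007, -0.007, 4.8, 3.4, -5.8, 1],
[-0.0, -0.008, -0.007, 4.8, 3.4, -5.8, 1],
[-0.001, -0.009, -0.008, 4.7, 3.4, -5.9, 1],
[-0.002, -0.01, -0.009, 4.7, 3.3, -6.0, 1],
[-0.003, -0.011, -0.009, 4.6, 3.2, -6.0, 1],
[-0.004, -0.012, -0.01, 4.6, 3.1, -6.1, 1],
[-0.005, -0.012, -0.011, 4.5, 3.0, -6.2, 1],
[-0.007, -0.013, -0.011, 4.5, 2.9, -6.3, 1],
[-0.008, -0.013, -0.011, 4.4, 2.8, -6.4, 1],
[-0.01, -0.013, -0.012, 4.3, 2.7, -6.5, 1],
[-0.011, -0.013, -0.012, 4.1, 2.6, -6.6, 1],
[-0.013, -0.013, -0.012, 4.0, 2.5, -6.7, 1],
[-0.014, -0.013, -0.012, 3.9, 2.3, -6.8, 1],
[-0.016, -0.013, -0.012, 3.7, 2.2, -6.9, 1],
```

Emit:
send_rows:
  series:
    - [0.002, 0.015, 0.001, 4.3, 1.0, -6.1, 1]
    - [0.003, 0.014, 0.002, 4.3, 1.2, -6.1, 1]
    - [0.003, 0.013, 0.003, 4.3, 1.4, -6.1, 1]
    - [0.004, 0.012, 0.004, 4.3, 1.5, -6.1, 1]
    - [0.005, 0.01, 0.004, 4.4, 1.7, -6.0, 1]
    - [0.005, 0.009, 0.005, 4.4, 1.8, -6.0, 1]
    - [0.006, 0.008, 0.005, 4.4, 1.9, -5.9, 1]
    - [0.006, 0.007, 0.006, 4.5, 2.0, -5.9, 1]
    - [0.007, 0.005, 0.006, 4.6, 2.1, -5.8, 1]
    - [0.007, 0.004, 0.006, 4.6, 2.2, -5.8, 1]

```text
time_s: 10.25
tool_pos: [0.5379, 0.1459, 0.278]
orientation: [2.596, -0.694, 1.734]
wrist_force: [-0.9, 0.0, 0.4]
grip_width: 0.0853
```

Emit:
send_rows:
  series:
    - [0.008, 0.002, 0.006, 4.7, 2.2, -5.7, 1]
    - [0.008, 0.001, 0.006, 4.8, 2.3, -5.6, 1]
    - [0.008, 0.0, 0.006, 4.9, 2.3, -5.6, 1]
    - [0.008, -0.002, 0.005, 4.9, 2.3, -5.5, 1]
    - [0.001, -0.005, -0.006, 4.8, 3.5, -5.7, 1]
    - [0.001, -0.006, -0.006, 4.8, 3.5, -5.7, 1]
    - [0.001, -0.007, -0.007, 4.8, 3.4, -5.8, 1]
    - [0, -0.008, -0.007, 4.8, 3.4, -5.8, 1]
    - [-0.001, -0.009, -0.008, 4.7, 3.4, -5.9, 1]
    - [0, 0, 0, 0, 0, 0, 1]

```text
time_s: 11.25
tool_pos: [0.5705, 0.112, 0.2655]
orientation: [-2.478, -0.916, -0.164]
wrist_force: [-0.1, 0.4, 0.4]
grip_width: 0.0856
```

```bash
python3 - <<'E'
from plan import *
from station import read_state
s=read_state(); q=s["joints"]; P=FK(q); print(q.round(3),P[0].round(4),s["tool_pos"],s["time_s"])
G=np.array([.5155,-.028,.112]); u=np.array([.743,0,-.669])
hi=IK(np.array([.49,-.028,.24]),pinchR(0),[-.1,.3,2.3,2.9,.5,0]); pre=IK(G-.035*u,pinchR(0),hi[0]); print(hi,pre,FK(pre[0])[0])
def path(A,B,n): return [A+(B-A)*k/n for k in range(n+1)]
Q=path(np.array(q),hi[0],12); print(np.array([FK(k)[0] for k in Q])[::3].round(3)); rows(Q)
E
```

```text
[-0.111  0.312  2.255  2.033  0.708 -0.54 ] [0.5712 0.1115 0.2645] [0.57049039 0.11203878 0.26546116] 11.25
(array([-0.14062814,  0.12828656,  2.4107318 ,  2.71135138,  0.25240894,
        0.3237216 ]), np.float64(1.7785433868618632e-19)) (array([-0.14087735,  0.47196561,  2.45845559,  2.96334402,  0.62921348,
        0.05003044]), np.float64(1.941753016760868e-20)) [ 0.489495 -0.028     0.135415]
[[ 0.571  0.111  0.265]
 [ 0.567  0.071  0.265]
 [ 0.551  0.033  0.26 ]
 [ 0.525 -0.001  0.252]
 [ 0.49  -0.028  0.24 ]]
[-0.0, -0.013, 0.001, 3.3, 2.9, -5.9, 1],
[-0.001, -0.013, 0.0, 3.4, 2.8, -5.9, 1],
[-0.003, -0.013, -0.0, 3.6, 2.7, -5.9, 1],
[-0.004, -0.013, -0.001, 3.7, 2.6, -5.9, 1],
[-0.005, -0.013, -0.001, 3.9, 2.4, -5.9, 1],
[-0.006, -0.013, -0.002, 4.0, 2.3, -6.0, 1],
[-0.008, -0.012, -0.002, 4.1, 2.2, -6.0, 1],
[-0.009, -0.011, -0.003, 4.2, 2.1, -6.0, 1],
[-0.01, -0.011, -0.003, 4.2, 2.0, -6.0, 1],
[-0.011, -0.01, -0.004, 4.3, 1.9, -6.0, 1],
[-0.012, -0.009, -0.004, 4.3, 1.8, -6.1, 1],
[-0.013, -0.008, -0.004, 4.4, 1.7, -6.1, 1],
```

Emit:
send_rows:
  series:
    - [0, -0.013, 0.001, 3.3, 2.9, -5.9, 1]
    - [-0.001, -0.013, 0, 3.4, 2.8, -5.9, 1]
    - [-0.003, -0.013, 0, 3.6, 2.7, -5.9, 1]
    - [-0.004, -0.013, -0.001, 3.7, 2.6, -5.9, 1]
    - [-0.005, -0.013, -0.001, 3.9, 2.4, -5.9, 1]
    - [-0.006, -0.013, -0.002, 4.0, 2.3, -6.0, 1]
    - [-0.008, -0.012, -0.002, 4.1, 2.2, -6.0, 1]
    - [-0.009, -0.011, -0.003, 4.2, 2.1, -6.0, 1]
    - [-0.01, -0.011, -0.003, 4.2, 2.0, -6.0, 1]
    - [-0.011, -0.01, -0.004, 4.3, 1.9, -6.0, 1]

```text
time_s: 12.25
tool_pos: [0.5148, -0.01, 0.2527]
orientation: [-2.255, -0.158, -1.363]
wrist_force: [0.9, -0.3, -0.3]
grip_width: 0.0854
```

Emit:
send_rows:
  series:
    - [-0.012, -0.009, -0.004, 4.3, 1.8, -6.1, 1]
    - [-0.013, -0.008, -0.004, 4.4, 1.7, -6.1, 1]
    - [0, 0, -0.01, 0, 0, 0, 1]
    - [0, 0, -0.01, 0, 0, 0, 1]
    - [0, 0, -0.01, 0, 0, 0, 1]
    - [0, 0, -0.01, 0, 0, 0, 1]
    - [0, 0, -0.01, 0, 0, 0, 1]
    - [0, 0, 0, 0, 0, 0, 1]
    - [0, 0, 0, 0, 0, 0, 1]
    - [0, 0, 0, 0, 0, 0, 1]

```text
time_s: 13.25
tool_pos: [0.4894, -0.0268, 0.1942]
orientation: [-2.301, -0.001, -1.572]
wrist_force: [-0.6, -0.3, -0.6]
grip_width: 0.0853
```

```bash
cat > err.py <<'E'
from plan import *
import sys
from station import read_state
s=read_state(); R=Ro.from_euler('xyz',s["orientation"])
az=float(sys.argv[4]) if len(sys.argv)>4 else 0
X=np.array([float(v) for v in sys.argv[1:4]])
print("shift",(X-s["tool_pos"]).round(4),"turn deg",np.degrees((pinchR(az)*R.inv()).as_rotvec()).round(2),s["joints"].round(2),s["tool_pos"].round(4),s["wrist_force"].round(2),s["time_s"])
E
python3 err.py .4895 -.028 .1354
```

```text
shift [ 0.0001 -0.0012 -0.0588] turn deg [0.04 0.18 0.06] [-0.14  0.28  2.44  2.9   0.42  0.13] [ 0.4894 -0.0268  0.1942] [-0.63 -0.27 -0.59] 13.25
```

Emit:
send_rows:
  series:
    - [0, -0.001, -0.015, 0, 0.2, 0, 1]
    - [0, 0, -0.015, 0, 0, 0, 1]
    - [0, 0, -0.015, 0, 0, 0, 1]
    - [0, 0, -0.014, 0, 0, 0, 1]
    - [0.005, 0, -0.0045, 0, 0, 0, 1]
    - [0.006, 0, -0.0055, 0, 0, 0, 1]
    - [0.006, 0, -0.0055, 0, 0, 0, 1]
    - [0.006, 0, -0.005, 0, 0, 0, 1]
    - [0.003, 0, -0.003, 0, 0, 0, 1]
    - [0, 0, 0, 0, 0, 0, 1]

```text
time_s: 14.25
tool_pos: [0.5152, -0.0279, 0.1107]
orientation: [-2.306, 0.0, -1.573]
wrist_force: [0.0, -0.6, 0.4]
grip_width: 0.0857
```

```bash
python3 err.py .5155 -.028 .112; python3 - <<'E'
from h import *
im=get_image("side"); cv2.imwrite("pics/side4.png",im); w=get_image("wrist")
u,v=map(int,proj("side",[.52,-.03,.11])[0]); print(u,v)
a=cv2.resize(im[v-60:v+60,u-54:u+54],None,fx=5,fy=5,interpolation=2)[:600,:540]
cv2.imwrite("pics/c4.png",a)
print(proj("side",[[.5155,-.028,.112],[.5155+.743*.022,-.028,.112-.669*.022]])-[u-54,v-60])
E
```

```text
shift [ 0.0003 -0.0001  0.0013] turn deg [-0.02 -0.1   0.14] [-0.13  0.56  2.4   2.99  0.66  0.04] [ 0.5152 -0.0279  0.1107] [ 0.03 -0.58  0.39] 14.25
246 207
[[52.15406194 59.75310385]
 [58.10666711 62.01032978]]
```

View pics/c4.png

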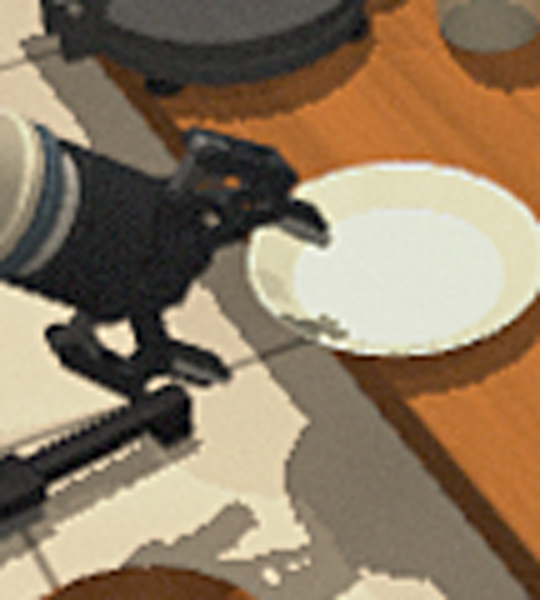

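The crop shows the jaws straddling the front rim, with the upper finger over the dish at (315,230) and the lower finger out in front and below at (215,370). Closing now.

Emit:
send_rows:
  series:
    - [0, 0, 0.001, 0, 0, 0, 0.8]
    - [0, 0, 0, 0, 0, 0, 0.6]
    - [0, 0, 0, 0, 0, 0, 0.45]
    - [0, 0, 0, 0, 0, 0, 0.35]
    - [0, 0, 0, 0, 0, 0, 0.28]
    - [0, 0, 0, 0, 0, 0, 0.22]
    - [0, 0, 0, 0, 0, 0, 0.18]
    - [0, 0, 0, 0, 0, 0, 0.15]
    - [0, 0, 0, 0, 0, 0, 0.15]
    - [0, 0, 0, 0, 0, 0, 0.15]
  squeeze: 30

```text
time_s: 15.35
tool_pos: [0.5145, -0.0279, 0.1118]
orientation: [-2.306, 0.0, -1.573]
wrist_force: [0.7, 0.5, -0.1]
grip_width: 0.0128
```

```bash
python3 look.py 5 .595 -.028 .11; python3 - <<'E'
from h import *
im=cv2.imread("pics/side5.png"); u,v=246,207
cv2.imwrite("pics/c5.png",cv2.resize(im[v-50:v+50,u-50:u+70],None,fx=6,fy=6,interpolation=2))
E
```

```text
(125.7, np.float64(0.595), np.float64(-0.031)) (137.6, np.float64(0.596), np.float64(-0.028)) (260.7, np.float64(0.595), np.float64(-0.03))
[ 0.51454291 -0.02788493  0.11178748] [ 0.18915206  0.62143049 -0.43406324] [-2.30609046e+00  4.24290528e-04 -1.57339501e+00] 15.45 [-0.12746002  0.55865417  2.403781    2.98952201  0.65803935  0.03697919]
```

View pics/c5.png

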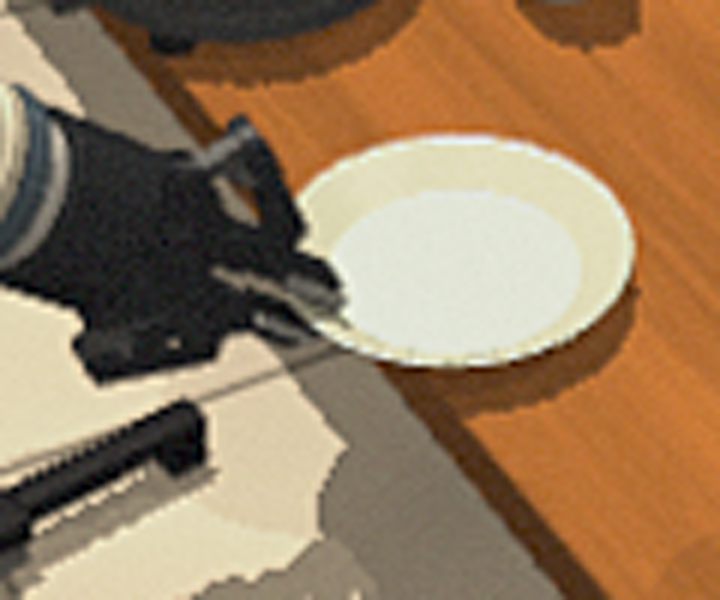

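The rim is between the pads and the dish hasn't moved. Closing fully.

Emit:
send_rows:
  series:
    - [0, 0, 0, 0, 0, 0, 0.12]
    - [0, 0, 0, 0, 0, 0, 0.09]
    - [0, 0, 0, 0, 0, 0, 0.06]
    - [0, 0, 0, 0, 0, 0, 0.03]
    - [0, 0, 0, 0, 0, 0, 0]
    - [0, 0, 0, 0, 0, 0, 0]
    - [0, 0, 0, 0, 0, 0, 0]
    - [0, 0, 0, 0, 0, 0, 0]
    - [0, 0, 0, 0, 0, 0, 0]
    - [0, 0, 0, 0, 0, 0, 0]
  squeeze: 30

```text
time_s: 16.45
tool_pos: [0.5155, -0.0282, 0.1126]
orientation: [-2.303, 0.001, -1.575]
wrist_force: [1.6, -2.5, 5.1]
grip_width: 0.0043
```

Emit:
send_rows:
  series:
    - [0, 0, 0, 0, 0, 0, 0]
    - [0, 0, 0, 0, 0, 0, 0]
    - [0, 0, 0, 0, 0, 0, 0]
    - [0, 0, 0.001, 0, 0, 0, 0]
    - [0, 0, 0.001, 0, 0, 0, 0]
    - [0, 0, 0.002, 0, 0, 0, 0]
    - [0, 0, 0.002, 0, 0, 0, 0]
    - [0, 0, 0.002, 0, 0, 0, 0]
    - [0, 0, 0.002, 0, 0, 0, 0]
    - [0, 0, 0, 0, 0, 0, 0]
  squeeze: 80

```text
time_s: 17.45
tool_pos: [0.5134, -0.0276, 0.1212]
orientation: [-2.309, 0.0, -1.573]
wrist_force: [0.0, -0.5, -1.2]
grip_width: 0.0015
```

```bash
python3 look.py 6 .595 -.028 .12; python3 - <<'E'
from h import *
im=cv2.imread("pics/side6.png"); u,v=246,207
cv2.imwrite("pics/c6.png",cv2.resize(im[v-50:v+50,u-50:u+70],None,fx=6,fy=6,interpolation=2))
E
```

```text
(120.4, np.float64(0.598), np.float64(-0.028)) (104.8, np.float64(0.592), np.float64(-0.027)) (215.5, np.float64(0.595), np.float64(-0.027))
[ 0.51353266 -0.02766734  0.12114848] [-0.28013546  0.22736827 -1.18608211] [-2.30858388e+00  3.72381321e-04 -1.57289081e+00] 17.55 [-0.12729193  0.52653028  2.40546381  2.98268487  0.62548257  0.04501304]
```

View pics/c6.png

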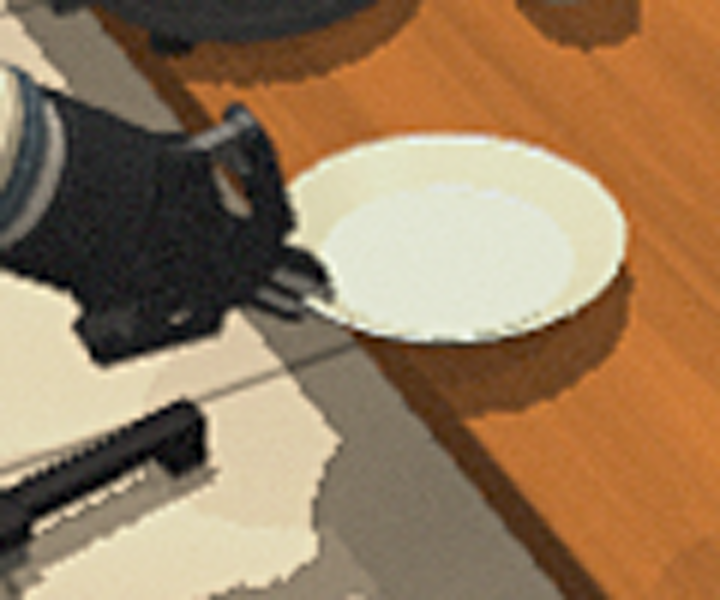

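The dish is in the pinch with its front raised and the far side lagging a little. I'll lift it clear, then fit its tilt.

Emit:
send_rows:
  series:
    - [0, 0, 0.003, 0, 0, 0, 0]
    - [0, 0, 0.005, 0, 0, 0, 0]
    - [0, 0, 0.007, 0, 0, 0, 0]
    - [0, 0, 0.008, 0, 0, 0, 0]
    - [0, 0, 0.008, 0, 0, 0, 0]
    - [0, 0, 0.008, 0, 0, 0, 0]
    - [0, 0, 0.006, 0, 0, 0, 0]
    - [0, 0, 0.003, 0, 0, 0, 0]
    - [0, 0, 0, 0, 0, 0, 0]
    - [0, 0, 0, 0, 0, 0, 0]

```text
time_s: 18.55
tool_pos: [0.5145, -0.0279, 0.1698]
orientation: [-2.306, 0.0, -1.573]
wrist_force: [-0.2, 0.4, -2.7]
grip_width: 0.0015
```

```bash
cat > tilt.py <<'E'
import sys
from edge import *
from scipy.spatial.transform import Rotation as Ro
from scipy.optimize import differential_evolution as DE
n=sys.argv[1]; x,y,z=map(float,sys.argv[2:5]); az=float(sys.argv[5]) if len(sys.argv)>5 else 0
I={c:get_image(c) for c in("scene","side")}
for c in I: cv2.imwrite(f"pics/{c}{n}.png",I[c])
G={c:grad(I[c]) for c in I}
C=np.c_[.08*np.cos(t),.08*np.sin(t),0*t+.01]
S=[(0.,0.)]
def X(v): return np.array([x,y,z])+v[:3]+Ro.from_rotvec([v[3],v[4],0]).apply(C)
r=DE(lambda v:-score(G,X(v)),[(-.012,.012),(-.012,.012),(-.015,.015),(-.15,.15),(-.25,.25)],seed=1,maxiter=60,popsize=12,tol=1e-6)
print("centre",(np.array([x,y,z])+r.x[:3]).round(4),"tilt deg",np.degrees(r.x[3:]).round(2),-r.fun)
s=read_state(); print(s["tool_pos"],s["wrist_force"],s["ft_torque"],s["grip_width"],s["time_s"])
E
python3 tilt.py 7 .595 -.028 .158
```

```text
centre [ 0.5946 -0.0266  0.1537] tilt deg [-4.02  2.97] 235.3037109375
[ 0.51436323 -0.02787421  0.16944941] [-0.38011117  0.96837637 -2.24358881] [ 0.0126165   0.78909273 -0.01753472] 0.0017145309753973394 18.65
```

```bash
sed 's/get_image(c) for/cv2.imread(f"pics\/{c}3.png") for/; /imwrite/d; /read_state/d' tilt.py > tiltb.py; python3 tiltb.py 3 .595 -.028 .1; sed -i 's/{c}3.png/{c}5.png/' tiltb.py;  python3 tiltb.py 3 .595 -.028 .1; python3 - <<'E'
from h import *
a=cv2.imread("pics/side7.png"); u,v=map(int,proj("side",[.58,-.03,.15])[0])
cv2.imwrite("pics/c7.png",cv2.resize(a[v-50:v+50,u-65:u+65],None,fx=6,fy=6,interpolation=2))
E
```

```text
centre [ 0.5947 -0.0304  0.102 ] tilt deg [-0.01 -0.25] 263.570068359375
centre [ 0.5951 -0.0304  0.1015] tilt deg [-0.08 -1.13] 263.35205078125
```

View pics/c7.png

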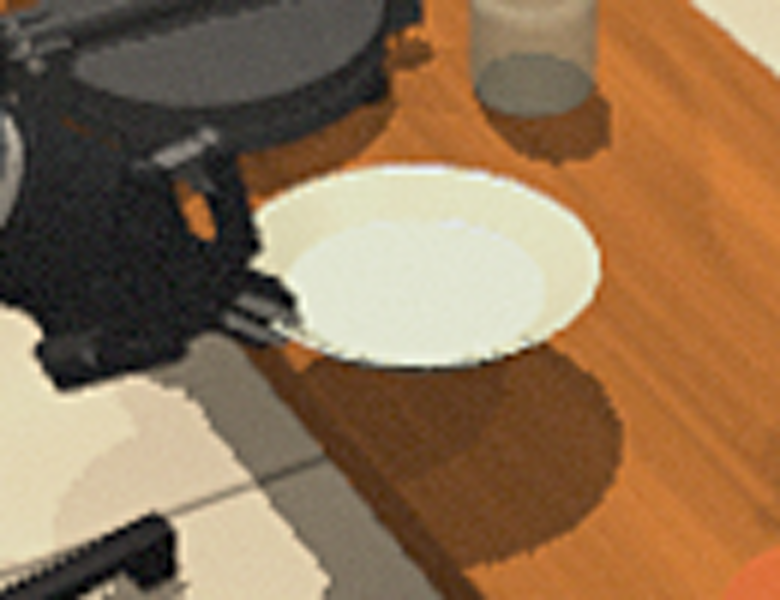

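The dish is held about 50 mm clear, and the fit gives a tilt of roughly 4–5° against 0–1° for the same fit when flat. I'll correct the tilt, rise and carry it over.

Emit:
send_rows:
  series:
    - [0, 0, 0.005, 0.5, -0.5, 0, 0]
    - [0, 0, 0.008, 0.5, -0.5, 0, 0]
    - [0, 0, 0.008, 0.5, -0.5, 0, 0]
    - [0, 0, 0.008, 0.5, -0.5, 0, 0]
    - [0, 0, 0.008, 0.5, -0.4, 0, 0]
    - [0, 0, 0.005, 0.5, -0.4, 0, 0]
    - [0, 0, 0.004, 0.5, -0.4, 0, 0]
    - [0, 0, 0, 0.5, -0.3, 0, 0]
    - [0.001, -0.004, 0, 0, 0, -0.4, 0]
    - [0.002, -0.008, 0, 0, 0, -0.7, 0]

```text
time_s: 19.65
tool_pos: [0.5174, -0.0401, 0.2154]
orientation: [-2.246, 0.07, -1.591]
wrist_force: [-0.6, -0.0, -2.0]
grip_width: 0.0017
```

Emit:
send_rows:
  series:
    - [0.0026, -0.0116, 0, 0, 0, -1.08, 0]
    - [0.0026, -0.0116, 0, 0, 0, -1.08, 0]
    - [0.0026, -0.0116, 0, 0, 0, -1.08, 0]
    - [0.0026, -0.0116, 0, 0, 0, -1.08, 0]
    - [0.0026, -0.0116, 0, 0, 0, -1.08, 0]
    - [0.0026, -0.0116, 0, 0, 0, -1.08, 0]
    - [0.0026, -0.0116, 0, 0, 0, -1.08, 0]
    - [0.0026, -0.0116, 0, 0, 0, -1.08, 0]
    - [0.0026, -0.0116, 0, 0, 0, -1.08, 0]
    - [0.0026, -0.0116, 0, 0, 0, -1.08, 0]

```text
time_s: 20.65
tool_pos: [0.5437, -0.1568, 0.2158]
orientation: [-2.245, 0.07, -1.781]
wrist_force: [0.1, 0.8, -1.9]
grip_width: 0.0019
```

Emit:
send_rows:
  series:
    - [0.0026, -0.0116, 0, 0, 0, -1.08, 0]
    - [0.0026, -0.0116, 0, 0, 0, -1.08, 0]
    - [0.0026, -0.0116, 0, 0, 0, -1.08, 0]
    - [0.0026, -0.0116, 0, 0, 0, -1.08, 0]
    - [0.0026, -0.0116, 0, 0, 0, -1.08, 0]
    - [0.0026, -0.0116, 0, 0, 0, -1.08, 0]
    - [0.0026, -0.0116, 0, 0, 0, -1.08, 0]
    - [0.002, -0.0116, 0, 0, 0, -1.08, 0]
    - [0.0015, -0.0105, 0, 0, 0, -0.9, 0]
    - [0, 0, 0, 0, 0, 0, 0]

```text
time_s: 21.65
tool_pos: [0.5657, -0.2604, 0.2161]
orientation: [-2.244, 0.07, -1.947]
wrist_force: [1.0, -1.2, -2.6]
grip_width: 0.0015
```

```bash
python3 tilt.py 8 .64 -.288 .2; python3 - <<'E'
from h import *
a=cv2.imread("pics/side8.png"); u,v=map(int,proj("side",[.6,-.28,.18])[0])
cv2.imwrite("pics/c8.png",cv2.resize(a[v-60:v+60,u-80:u+80],None,fx=5,fy=5,interpolation=2))
E
```

```text
centre [ 0.6413 -0.286   0.2052] tilt deg [0.17 0.24] 282.2294616699219
[ 0.56507842 -0.25927341  0.21566254] [ 0.51206044  0.03378891 -2.29946307] [ 0.26293974  0.74955067 -0.00346203] 0.001807038597457318 21.75
```

View pics/c8.png

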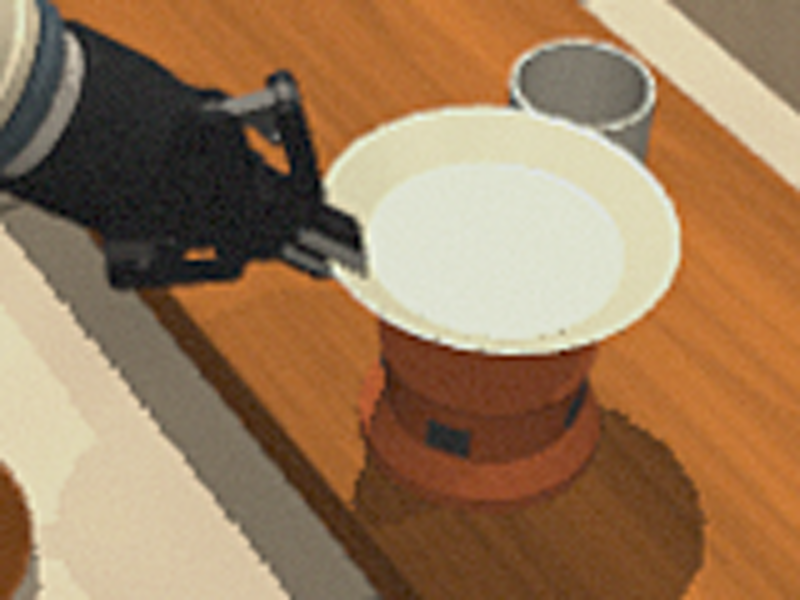

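The fit shows the dish level within 0.3° at (0.641,-0.286), 45 mm above its seat and clear of the cup. Lowering gently.

Emit:
send_rows:
  series:
    - [-0.0005, -0.001, -0.004, 0, 0, 0, 0]
    - [-0.0005, -0.002, -0.005, 0, 0, 0, 0]
    - [0, 0, -0.006, 0, 0, 0, 0]
    - [0, 0, -0.006, 0, 0, 0, 0]
    - [0, 0, -0.006, 0, 0, 0, 0]
    - [0, 0, -0.005, 0, 0, 0, 0]
    - [0, 0, -0.003, 0, 0, 0, 0]
    - [0, 0, -0.002, 0, 0, 0, 0]
    - [0, 0, 0, 0, 0, 0, 0]
    - [0, 0, 0, 0, 0, 0, 0]

```text
time_s: 22.75
tool_pos: [0.5643, -0.2622, 0.179]
orientation: [-2.245, 0.07, -1.946]
wrist_force: [1.0, 0.1, -1.7]
grip_width: 0.0015
```

Emit:
send_rows:
  series:
    - [0, 0, -0.001, 0, 0, 0, 0]
    - [0, 0, -0.001, 0, 0, 0, 0]
    - [0, 0, -0.001, 0, 0, 0, 0]
    - [0, 0, -0.001, 0, 0, 0, 0]
    - [0, 0, 0, 0, 0, 0, 0]
    - [0, 0, 0, 0, 0, 0, 0]
    - [0, 0, 0, 0, 0, 0, 0]
    - [0, 0, 0, 0, 0, 0, 0]
    - [0, 0, 0, 0, 0, 0, 0]
    - [0, 0, 0, 0, 0, 0, 0]

```text
time_s: 23.75
tool_pos: [0.5642, -0.2622, 0.1748]
orientation: [-2.245, 0.07, -1.946]
wrist_force: [-0.2, -0.4, -2.5]
grip_width: 0.0016
```

```bash
python3 tilt.py 9 .64 -.289 .165
```

```text
centre [ 0.64   -0.2886  0.1644] tilt deg [-0.17 -0.25] 275.5798645019531
[ 0.56424761 -0.26218725  0.17483539] [-0.2292762   0.14898019 -1.7552436 ] [ 0.30309474  0.7371602  -0.03552354] 0.0015260549352318898 23.85
```

Centred and level, about 3 mm above the warmer. Going down in 0.5 mm steps and watching the force.

Emit:
send_rows:
  series:
    - [0, 0, -0.0005, 0, 0, 0, 0]
    - [0, 0, -0.0005, 0, 0, 0, 0]
    - [0, 0, -0.0005, 0, 0, 0, 0]
    - [0, 0, -0.0005, 0, 0, 0, 0]
    - [0, 0, 0, 0, 0, 0, 0]
    - [0, 0, 0, 0, 0, 0, 0]
    - [0, 0, 0, 0, 0, 0, 0]
    - [0, 0, 0, 0, 0, 0, 0]
    - [0, 0, 0, 0, 0, 0, 0]
    - [0, 0, 0, 0, 0, 0, 0]

```text
time_s: 24.85
tool_pos: [0.5642, -0.2622, 0.1728]
orientation: [-2.245, 0.07, -1.946]
wrist_force: [0.2, -0.6, -2.4]
grip_width: 0.0017
```

Emit:
send_rows:
  series:
    - [0, 0, -0.0005, 0, 0, 0, 0]
    - [0, 0, -0.0005, 0, 0, 0, 0]
    - [0, 0, 0, 0, 0, 0, 0]
    - [0, 0, 0, 0, 0, 0, 0]
    - [0, 0, 0, 0, 0, 0, 0]
    - [0, 0, 0, 0, 0, 0, 0]
    - [0, 0, 0, 0, 0, 0, 0]
    - [0, 0, 0, 0, 0, 0, 0]
    - [0, 0, 0, 0, 0, 0, 0]
    - [0, 0, 0, 0, 0, 0, 0]

```text
time_s: 25.85
tool_pos: [0.5643, -0.2622, 0.1719]
orientation: [-2.245, 0.07, -1.946]
wrist_force: [0.4, 0.2, -1.0]
grip_width: 0.0016
```

```bash
python3 -c "
from station import read_state
s=read_state();print(s['tool_pos'],s['wrist_force'],s['ft_torque'])"
```

```text
[ 0.56428855 -0.26221238  0.171864  ] [ 0.41469529  0.17521073 -0.95925367] [ 0.16720497  0.61307727 -0.01972366]
```

Emit:
send_rows:
  series:
    - [0, 0, -0.0005, 0, 0, 0, 0]
    - [0, 0, 0, 0, 0, 0, 0]
    - [0, 0, 0, 0, 0, 0, 0]
    - [0, 0, 0, 0, 0, 0, 0]
    - [0, 0, 0, 0, 0, 0, 0]
    - [0, 0, 0, 0, 0, 0, 0]
    - [0, 0, 0, 0, 0, 0, 0]
    - [0, 0, 0, 0, 0, 0, 0]
    - [0, 0, 0, 0, 0, 0, 0]
    - [0, 0, 0, 0, 0, 0, 0]
  squeeze: 20

```text
time_s: 26.85
tool_pos: [0.5643, -0.2622, 0.1715]
orientation: [-2.244, 0.07, -1.945]
wrist_force: [-4.4, 2.5, 6.1]
grip_width: 0.0016
```

Emit:
send_rows:
  series:
    - [0, 0, 0, 0, 0, 0, 0.04]
    - [0, 0, 0, 0, 0, 0, 0.06]
    - [0, 0, 0, 0, 0, 0, 0.08]
    - [0, 0, 0, 0, 0, 0, 0.1]
    - [0, 0, 0, 0, 0, 0, 0.13]
    - [0, 0, 0, 0, 0, 0, 0.16]
    - [0, 0, 0, 0, 0, 0, 0.2]
    - [0, 0, 0, 0, 0, 0, 0.24]
    - [0, 0, 0, 0, 0, 0, 0.3]
    - [0, 0, 0, 0, 0, 0, 0.3]

```text
time_s: 27.85
tool_pos: [0.5642, -0.2622, 0.1713]
orientation: [-2.245, 0.07, -1.946]
wrist_force: [-0.1, 0.5, -0.7]
grip_width: 0.0258
```

```bash
python3 tilt.py 10 .64 -.289 .16; python3 - <<'E'
from h import *
a=cv2.imread("pics/side10.png"); u,v=map(int,proj("side",[.6,-.28,.15])[0])
cv2.imwrite("pics/c10.png",cv2.resize(a[v-60:v+60,u-80:u+80],None,fx=5,fy=5,interpolation=2))
E
```

```text
centre [ 0.6399 -0.2883  0.1615] tilt deg [-0.95 -1.12] 272.88970947265625
[ 0.56427207 -0.262201    0.17132346] [-0.02112771 -0.24566654  1.04248197] [ 0.12300459  0.36138547 -0.01784755] 0.02557631981710295 27.95
```

View pics/c10.png

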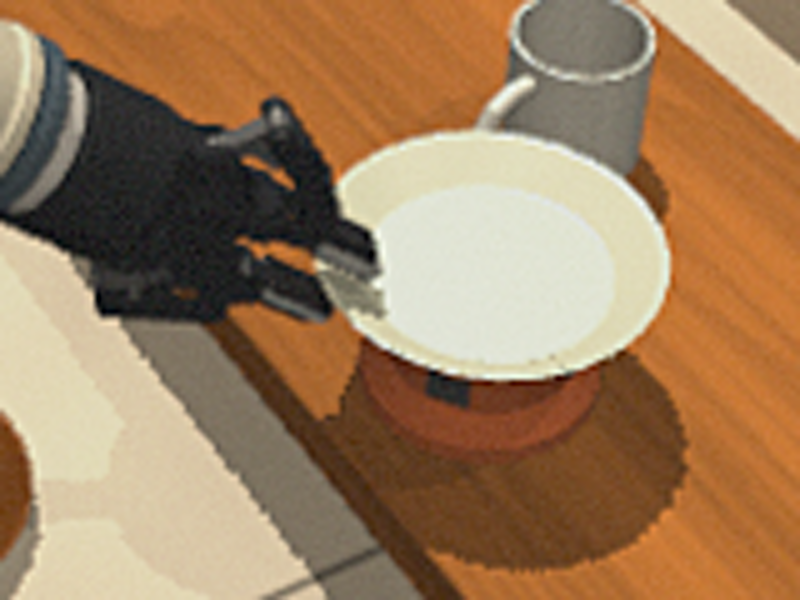

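The crop shows the dish seated on the warmer with both fingers clear of it. Opening further and backing out along the tool axis.

Emit:
send_rows:
  series:
    - [0, 0, 0, 0, 0, 0, 0.45]
    - [0, 0, 0, 0, 0, 0, 0.6]
    - [0, 0, 0, 0, 0, 0, 0.6]
    - [-0.004, 0.0015, 0.0035, 0, 0, 0, 0.6]
    - [-0.006, 0.0025, 0.005, 0, 0, 0, 0.6]
    - [-0.007, 0.003, 0.006, 0, 0, 0, 0.6]
    - [-0.007, 0.003, 0.006, 0, 0, 0, 0.6]
    - [-0.007, 0.003, 0.006, 0, 0, 0, 0.6]
    - [-0.007, 0.003, 0.006, 0, 0, 0, 0.6]
    - [-0.007, 0.003, 0.006, 0, 0, 0, 0.6]

```text
time_s: 28.95
tool_pos: [0.5186, -0.2429, 0.2105]
orientation: [-2.245, 0.07, -1.946]
wrist_force: [0.8, -0.8, 0.2]
grip_width: 0.0512
```

Emit:
send_rows:
  series:
    - [-0.008, 0.003, 0.008, 0, 0, 0, 0.6]
    - [-0.008, 0.003, 0.008, 0, 0, 0, 0.6]
    - [-0.008, 0.003, 0.008, 0, 0, 0, 0.6]
    - [-0.004, 0.002, 0.008, 0, 0, 0, 0.6]
    - [0, 0, 0.008, 0, 0, 0, 0.6]
    - [0, 0, 0, 0, 0, 0, 0.6]
    - [0, 0, 0, 0, 0, 0, 0.6]
    - [0, 0, 0, 0, 0, 0, 0.6]
    - [0, 0, 0, 0, 0, 0, 0.6]
    - [0, 0, 0, 0, 0, 0, 0.6]

```text
time_s: 29.95
tool_pos: [0.4911, -0.2321, 0.2493]
orientation: [-2.246, 0.07, -1.946]
wrist_force: [0.4, -0.3, 0.4]
grip_width: 0.0512
```

```bash
python3 tilt.py 11 .64 -.289 .16; python3 - <<'E'
from h import *
a=cv2.imread("pics/scene11.png"); b=cv2.imread("pics/scene0.png")
cv2.imwrite("pics/c11.png",a)
E
```

```text
centre [ 0.6397 -0.2883  0.1614] tilt deg [-0.7  -0.82] 278.19805908203125
[ 0.49120069 -0.23215911  0.24949098] [-0.25714005  0.07035517 -0.26114965] [ 0.10583259  0.35032239 -0.00867732] 0.05139823189274613 30.05
```

View pics/c11.png

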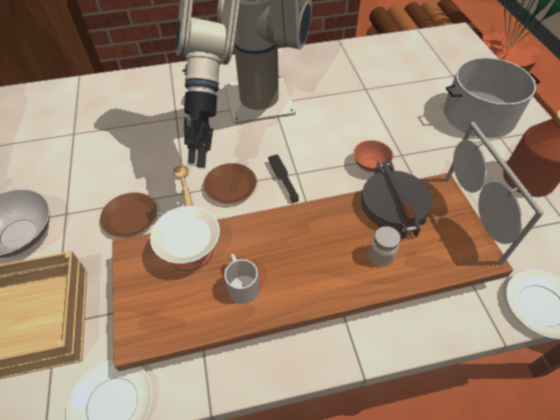

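The dish stands on the warmer at (186,237) with the arm clear. The cup, jar, brush, bowl and spoon are at their original pixels. Handing in.

```bash
python3 -c "
from station import *
print(job_done())"
```

```text
the job is handed in; nothing more can be done
None
```

The dish is on the clay warmer, released, and I handed the job in at about 30 s of the 67 s allowed. The hand-in reports no verdict, so what follows is my own measurement.

- **Slide:** I pushed the dish from behind with both open fingers until its rim overhung the front edge by about 40 mm. The camera fit put its centre 41 mm behind the edge, lying flat.
- **Lift:** I pinched the front rim along the slope of its wall. The dish tilted about 4–5° just after the lift, well under the 20° limit. I corrected that before carrying it, and it was level within 0.3° over the warmer.
- **Set-down:** I lowered it in 0.5 mm steps. The net upward wrist force was about 6 N when I stopped to release.
- **Last checks:** The dish centre is within about 1 mm of the warmer's centre. Its height fits at 11 mm above the warmer top, where 10 mm is nominal. Its tilt fits at about 1.1°, and the same fit read up to about 1.1° with the dish flat on the bench.
- **Other objects:** By eye in the last picture, the cup, jar, brush, bowl and spoon are where they started. The gripper is clear of everything.
- **Disagreements:** The two cameras differed by about 3–6 mm in y, so I used the joint fit. The finger opening read 1.5–1.9 mm on the 4 mm wall at 80 N, but the grip held.

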